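Clamp the bottle tray in its slide fixture

ROBOT

A 7-joint arm with a two-finger parallel gripper is mounted at the origin on the work surface. World frame = base frame: x ahead of the robot, y to its left, z up, the work surface at z = 0. Lengths are in m, angles in rad, forces in N, time in s.
With the tool pointing down it reaches from about 0.35 to 0.775 m from the base axis. Payload 3.1 kg.
Tool frame: the origin (TCP) lies midway between the tips of the shut fingers; the grasp point (between the pads) lies 19 mm behind it; z points along the fingers, y is the line along which they close (so a half turn about z gives the same grasp; the last joint's range is limited). The gripper opens to 85 mm and grips with 20 to 120 N. Pads are 22 mm wide; open, the fingers measure 114 mm over their backs; the gripper's body (76 mm by 85 mm) begins 54 mm behind the grasp point. The pads swing forward as they close: fully open they stand 13 mm farther back than shut.
Start: joints at [1.114, 0.311, 0.014, 1.512, -0.004, 1.319, -0.027], TCP at [0.222, -0.503, 0.231] pointing down, gripper open.
Joint ranges: [-2.7, 2.7], [-0.3, 1.91], [-1.27, 1.3], [0.12, 2.57], [-1.44, 4.58], [0.2, 2.03], [-3.05, 3.05]. Speed limits (rad/s): [2.79, 2.79, 3.14, 3.14, 3.14, 3.14, 3.14].

INTERFACE

Orientations are given as a 3x3 rotation matrix whose columns are the frame's x, y, z axes.
In Python, from plant import manip, viewer gives the robot as it stands (manip), with the cameras (viewer).
- The arm moves only by the tool shift_gripper, called after "Request:" as name(argument=value, ...) on one line, values as JSON. Schema: {"type":"object","properties":{"moves":{"type":"object","properties":{"increments":{"type":"array","items":{"type":"array","items":{"type":"number"},"minItems":6,"maxItems":6},"minItems":1,"maxItems":20}},"additionalProperties":false,"required":["increments"]},"finger_gap":{"type":"number"},"squeeze":{"type":"number"},"only":{"type":"string"},"quiet":{"type":"boolean"},"lines":{"type":"string"}},"required":["moves"],"additionalProperties":false}. moves is an object whose key "increments" holds a list of rows, 1 to 20 of them, each of 6 numbers: dx, dy, dz in shares of the most that a row can go, 1 being 50 mm, then a rotation vector rx, ry, rz in units of 0.25 rad; each row shifts and turns the commanded pose from where the row before left it, along the tool's axes as they then stand; what a row does not reach is not made up. A row lasts 1/10 s, in which the tool goes at most 0.05 m and 0.15 rad, less where a joint would pass 70% of its speed; a pose out of reach is approached as far as the arm can. finger_gap is the finger opening in m, set as the call begins (left out keeps the last). The fingers move at their own pace and stop on an object; squeeze is the grip in N (left out, the last holds). Time passes only in rows, so rows that do not move let the fingers close. The tool returns the time, the measured TCP pose, the force, the opening and the grip force at its end. only (a regular expression) keeps the lines of the reply that match it, lines (a string "A,B") keeps lines A to B, and quiet returns only ok. Input that does not fit is refused with a message, and nothing moves.
- manip.read_state(): the state, without advancing time (a new reading comes with each control period).
- viewer.get_image(name): name is "side" or "top" or "wrist"; returns the picture (384x512x3 uint8, red, green, blue); there is no depth.
- viewer.camera_info(name): a dict with "fx", "fy", "cx", "cy" (pixels), "R" (3x3) and "t" (3): a world point X has camera coordinates R X + t. Camera axes: x right, y down, z forward; pixel columns grow to the right and rows downward; lengths in m; the calibration is good to about 2 mm. A picture is of the moment at which its call begins: read the wrist's pose just before it. camera_info takes no time and is no camera call; for the wrist camera it gives the pose at the moment of the call.
- manip.finish_job(): hands the job in; it is judged then, once.
The state is a dict: "clock": time; "qpos": joint angles; "qd": joint speeds; "tau": joint torques, N m; "tcp_pos": TCP position; "tool_rot": TCP orientation; "ft_force": force on the tool from outside, world axes, zero at the start; "wrist_torque": the same for the moment, N m; "finger_gap": finger opening in m; "grasp_force": force on a finger pad.
Only numpy, scipy, OpenCV 4.12 (cv2) and the standard library are available. Lean on these libraries where they do the work, as an engineer would, in place of code of your own. Each camera call takes 0.05 s, during which the arm holds its last target. There are 200 camera calls.

TASK

Two identical slide fixtures stand on the bench; only one of them holds a tray of dropper bottles. On that fixture, squeeze the slide's lock tab and keep it squeezed while you push the slide along until it has brought the tray up snug against the fixed end stop, then let go so that the slide locks there. The tray must stay flat in the fixture.

Things in the scene. Friction and masses are not known exactly. Their poses are not given: they have to be found in the camera images.
- lane_grip (a point): Grip point on the slide of the fixture with the tray, 80 mm above the bench; moves with the slide. x: sliding direction, towards tray and stop; y: from post to tab; z up. Handle, 30 mm long in x, from 38 mm below to 15 mm above this point: fixed black post, outer face y = -14 mm; steel lock tab, outer face y = +21 mm. Close fingers along y from above, centred here, 20 to 30 N.
- lane_tab (a joint): Lock tab of that slide, m pressed towards the post: about 0 (or -0.001) released, 0.008 most; spring 6 to 9 N. Gripped centred it reads about 0.006. Released, it clamps the slide at any position (resists about 20 N); pressed 1 mm or more, the slide moves along x with about 2 N, over 150 mm at most. The empty fixture's slide is alike and plays no part.
- tray: Loose black tray, 100 mm along its x (the sliding direction), 84 mm wide, 30 mm high, with 12 dropper bottles reaching 84 mm above its underside; 0.35 kg. Origin: centre of its underside, on the fixture's bed 12 mm above the bench, between two low guides 4 mm clear of it. Starts 5 to 35 mm short of the end stop. The slide pushes its near end.
- lane_end (a point): Centre of the near face of that fixture's fixed steel end stop (50 mm high), at bed height, 12 mm above the bench. Axes as lane_grip, x pointing into the stop. The slide's pushing plate (80 mm wide, top 60 mm above the bench) has its front face 35 mm ahead of lane_grip; with all snug, lane_grip is 135 mm behind this point in x and the tray's origin 50 mm behind it.

How it is judged:
On the way:
1. the lock tab is held pressed (1.5 mm or more) while the slide is away from where it started by more than 30 mm (value of joint lane_tab above 0.0015 m and distance of lane_grip from where it was at the start of the episode above 0.03 m), for 0.1 s.
At the end, for the whole second after the job is handed in: Tray flat (within 10 degrees), at rest on its fixture's bed between the guides, within 12 mm of the end stop; the slide up against it, with at most 12 mm of play in all between slide, tray and end stop; lock tab released (pressed less than 1.5 mm) (x of lane_grip in the frame of lane_end above -0.147 m and x of tray in the frame of lane_end above -0.062 m and y of tray in the frame of lane_end between -0.012 and 0.012 m and z of tray in the frame of lane_end below 0.01 m and angle between tray's own z axis and vertical below 0.17 rad and value of joint lane_tab below 0.0015 m and linear speed of tray below 0.02 m/s); the robot touches nothing.
It also fails if it takes over 32 s, if anything falls off the work surface, if the arm or the gripper's body presses on something with over 40 N, if the wrist force passes 120 N, or if a joint passes its speed limit or range.

## Working session

There is one attempt and no reset: what is moved stays moved. The work goes in short steps, Python scripts to look and compute and a tool call to move; the robot and the scene stay as the last step left them, time stands still between calls to the robot, and variables do not carry over. Pictures are saved under pics/ and viewed, at most 10 in all, crops included, and the job is handed in when it is done.

```bash
mkdir -p pics; ls; python3 - <<'E'
from plant import manip, viewer
import cv2,numpy as np
for n in("top","side"):
    im=viewer.get_image(n);cv2.imwrite(f"pics/{n}0.png",im[:,:,::-1])
    c=viewer.camera_info(n);print(n,{k:np.round(v,3).tolist() for k,v in c.items()})
s=manip.read_state();print(s["clock"],s["tcp_pos"],np.round(s["tool_rot"],3))
E
```

```text
pics
plant.py
top {'fx': 496.863, 'fy': 496.863, 'cx': 257.371, 'cy': 194.064, 'R': [[0.0, -1.0, -0.029], [-0.994, 0.003, -0.105], [0.105, 0.029, -0.994]], 't': [0.007, 0.585, 0.922]}
side {'fx': 358.928, 'fy': 358.928, 'cx': 252.881, 'cy': 188.885, 'R': [[0.907, -0.42, -0.01], [-0.273, -0.571, -0.774], [0.32, 0.705, -0.633]], 't': [-0.529, 0.21, 0.616]}
0.1 [ 0.22138164 -0.50273024  0.23030893] [[ 0.915  0.403 -0.001]
 [ 0.403 -0.915  0.002]
 [-0.    -0.002 -1.   ]]
```

View pics/top0.png

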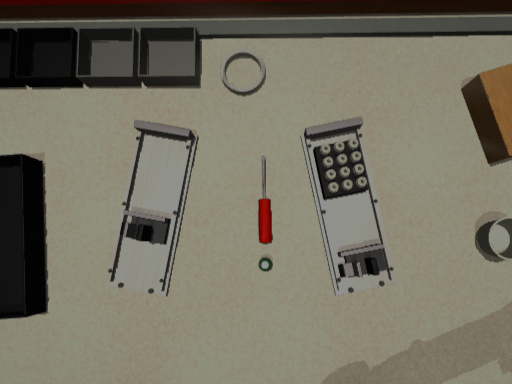

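View pics/side0.png

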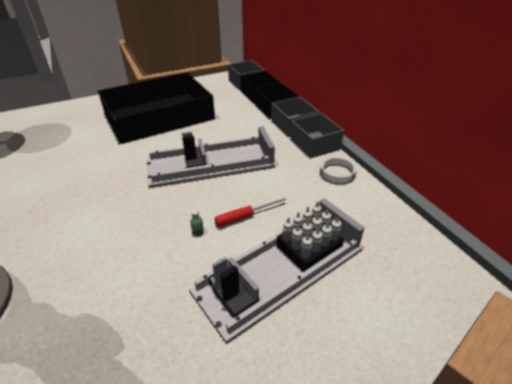

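The top view shows the tray in the right fixture (stop near (333,128), handle near (363,266)). I'll enlarge both views there.

```bash
python3 - <<'E'
import cv2
a=cv2.imread("pics/top0.png")[110:300,290:410];b=cv2.imread("pics/side0.png")[195:340,185:370]
a=cv2.resize(a,None,fx=3.1,fy=3.1,interpolation=3);b=cv2.resize(b,None,fx=4,fy=4,interpolation=3)
cv2.imwrite("pics/ta.png",cv2.convertScaleAbs(a,alpha=1.3,beta=20));cv2.imwrite("pics/sb.png",cv2.convertScaleAbs(b,alpha=1.5,beta=30))
E
```

```text
(no output)
```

View pics/ta.png

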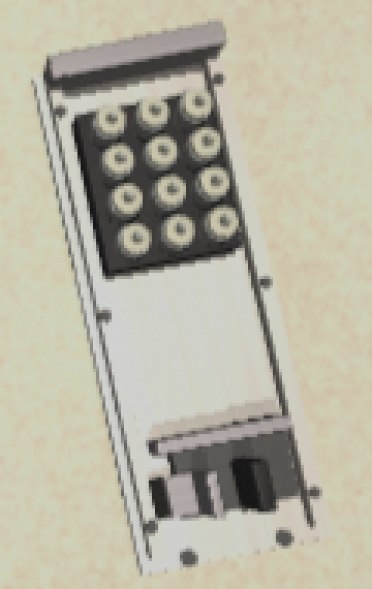

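View pics/sb.png

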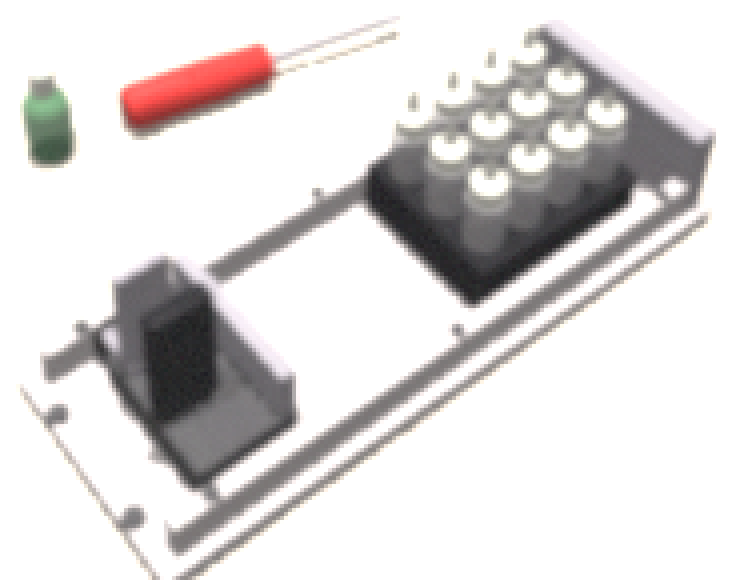

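In the crops, the stop's top ends are at (48,60)/(222,30) in ta and (545,24)/(715,135) in sb. The post top is at about (260,482) in ta and (180,310) in sb, with the steel tab left of it in ta, around (205,493). Next I'll triangulate these.

```bash
cat > h.py <<'E'
import numpy as np,cv2
from plant import manip, viewer
def P(c): return np.array([[c["fx"],0,c["cx"]],[0,c["fy"],c["cy"]],[0,0,1]])@np.c_[c["R"],c["t"]]
def tri(ca,pa,cb,pb):
    X=cv2.triangulatePoints(P(ca),P(cb),np.array(pa,float).reshape(2,1),np.array(pb,float).reshape(2,1))[:,0];return X[:3]/X[3]
def atz(c,p,z):
    H=P(c);A=np.c_[H[:,0],H[:,1],H[:,2]*z+H[:,3]];q=np.linalg.solve(A,[p[0],p[1],1]);return np.r_[q[:2]/q[2],z]
def px(c,X): q=P(c)@np.r_[X,1];return q[:2]/q[2]
E
python3 - <<'E'
from h import *
T=viewer.camera_info("top");S=viewer.camera_info("side")
t=lambda p:(290-.5+(p[0]+.5)/3.1,110-.5+(p[1]+.5)/3.1)
s=lambda p:(185-.5+(p[0]+.5)/4,195-.5+(p[1]+.5)/4)
for n,a,b in[("stopL",(48,60),(545,24)),("stopR",(222,27),(715,132)),("post",(260,482),(180,310)),("plateR",(290,422),(295,378)),("trayNR",(243,250),(472,303)),("trayNL",(107,275),(370,200))]:
    print(n,tri(T,t(a),S,s(b)).round(4))
for n,a,z in[("stop near top L",(50,80),.062),("R",(224,45),.062),("plate front L",(150,440),.06),("plate front R",(290,416),.06),
 ("guideL a",(60,112),.02),("guideL b",(150,550),.02),("guideR a",(208,70),.02),("guideR b",(310,525),.02),("post",(260,482),.095),("tab",(214,493),.095)]:
    print(n,atz(T,t(a),z).round(4))
E
```

```text
stopL [ 0.7043 -0.0839  0.0534]
stopR [ 0.724  -0.1895  0.061 ]
post [ 0.4518 -0.1996  0.0905]
plateR [ 0.4869 -0.2252  0.057 ]
trayNR [ 0.5902 -0.2049  0.0258]
trayNL [ 0.5778 -0.1227  0.0163]
stop near top L [ 0.6914 -0.0851  0.062 ]
R [ 0.7122 -0.1901  0.062 ]
plate front L [ 0.4753 -0.1419  0.06  ]
plate front R [ 0.4894 -0.2242  0.06  ]
guideL a [ 0.6803 -0.0941  0.02  ]
guideL b [ 0.4081 -0.146   0.02  ]
guideR a [ 0.7067 -0.1874  0.02  ]
guideR b [ 0.4234 -0.2435  0.02  ]
post [ 0.4521 -0.1987  0.095 ]
tab [ 0.4459 -0.1728  0.095 ]
```

The rows are not in the units I measure in: shifts go in shares of 50 mm and turns go in units of 0.25 rad. I convert before sending: 0.0236 m is 0.472, -0.022 m is -0.44, 0.112 rad is 0.448.

Request:
shift_gripper(moves={"increments":[[0, 0, 0, 0, 0, 0.448], [0, 0, 0, 0, 0, 0.448], [0.472, -0.44, 0.05, 0, 0, 0], [0.472, -0.44, 0.05, 0, 0, 0], [0.472, -0.44, 0.05, 0, 0, 0], [0.472, -0.44, 0.05, 0, 0, 0], [0.472, -0.44, 0.05, 0, 0, 0], [0.472, -0.44, 0.05, 0, 0, 0], [0.472, -0.44, 0.05, 0, 0, 0], [0.472, -0.44, 0.05, 0, 0, 0], [0.472, -0.44, 0.05, 0, 0, 0], [0.472, -0.44, 0.05, 0, 0, 0], [0.472, -0.44, 0.05, 0, 0, 0], [0.472, -0.44, 0.05, 0, 0, 0], [0, 0, 0, 0, 0, 0], [0, 0, 0, 0, 0, 0]]}, finger_gap=0.085)

```text
clock: 1.7
tcp_pos: [0.4495, -0.1898, 0.2008]
tool_rot: [[0.981, 0.192, -0.001], [0.192, -0.981, 0.0], [-0.001, -0.0, -1.0]]
ft_force: [-0.6, -1.1, 0.7]
finger_gap: 0.0851
grasp_force: 0.0
```

```bash
python3 - <<'E'
from h import *
import pickle
c=viewer.camera_info("wrist");im=viewer.get_image("wrist");pickle.dump(c,open("w1.pkl","wb"))
cv2.imwrite("pics/w1.png",cv2.convertScaleAbs(im[:,:,::-1],alpha=1.3,beta=20))
print(px(c,[.449,-.19,.095]),px(c,[.449,-.19,.08]),manip.read_state()["tool_rot"].round(3))
E
```

```text
[249.26929852 188.60642834] [249.31927035 183.70493937] [[ 0.982  0.189 -0.001]
 [ 0.189 -0.982 -0.001]
 [-0.001  0.    -1.   ]]
```

View pics/w1.png

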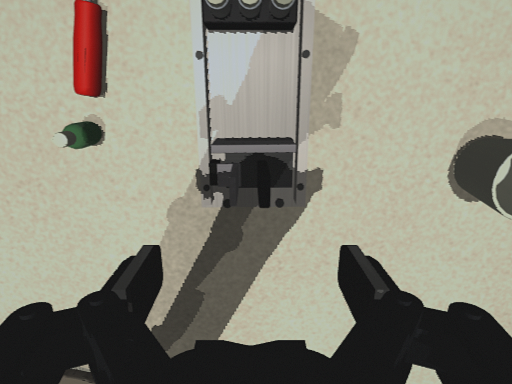

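The view is well aligned: post at about (263,182), tab in shadow at about (235,182), plate top at row 145, with the lane running straight up the picture. I'll go lower for a second view.

Request:
shift_gripper(moves={"increments":[[0, 0, 0.4, 0, 0, 0], [0, 0, 0.4, 0, 0, 0], [0, 0, 0.3, 0, 0, 0], [0, 0, 0, 0, 0, 0], [0, 0, 0, 0, 0, 0]]})

```text
clock: 2.25
tcp_pos: [0.449, -0.1917, 0.1465]
tool_rot: [[0.982, 0.187, -0.0], [0.187, -0.982, -0.0], [-0.001, 0.0, -1.0]]
ft_force: [-0.5, -0.6, 0.4]
finger_gap: 0.0847
grasp_force: 0.0
```

```bash
python3 - <<'E'
from h import *
import pickle
c=viewer.camera_info("wrist");im=viewer.get_image("wrist");pickle.dump(c,open("w2.pkl","wb"))
q=px(c,[.449,-.19,.095]);print(q)
a=cv2.imread("pics/w1.png")[125:215,190:310]
x,y=int(q[0]),int(q[1]);y0,x0=max(y-65,0),x-85;b=im[y0:y0+130,x0:x0+170,::-1];print(x0,y0)
f=lambda a,s:np.uint8(255*(cv2.resize(a,None,fx=s,fy=s,interpolation=3)/255.)**.5)
A=f(a,3);B=f(b,2.5);H=max(A.shape[0],B.shape[0]);A=cv2.copyMakeBorder(A,0,H-A.shape[0],0,0,0);B=cv2.copyMakeBorder(B,0,H-B.shape[0],0,0,0)
print(A.shape,B.shape);cv2.imwrite("pics/w2.png",np.hstack([A,B]))
E
```

```text
[246.30930289 210.96029205]
161 145
(325, 360, 3) (325, 425, 3)
```

View pics/w2.png

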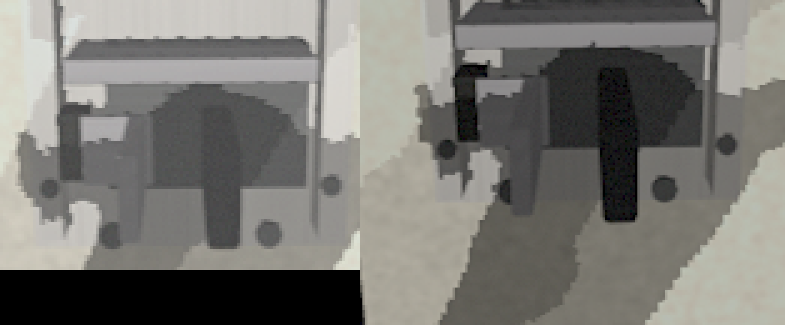

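In the right crop the post's rear top edge runs from (604,220) to (636,220), and the tab's from (511,214) to (533,214). In the left crop they are (207–240,247) and (120–140,242). Triangulating from the two wrist views.

```bash
python3 - <<'E'
from h import *
import pickle
a=pickle.load(open("w1.pkl","rb"));b=pickle.load(open("w2.pkl","rb"))
A=lambda p:(189.5+(p[0]+.5)/3,124.5+(p[1]+.5)/3);B=lambda p:(160.5+(p[0]-359.5)/2.5,144.5+(p[1]+.5)/2.5)
u=np.array([.982,.189]);v=np.array([-.189,.982])
g=np.array([.449,-.19])
for n,p,q in[("postR",(240,247),(636,220)),("postL",(207,247),(604,220)),("tabL",(120,242),(511,214)),("tabR",(140,242),(533,214)),("plateL",(63,58),(457,22)),("plateR",(322,58),(717,22))]:
    X=tri(a,A(p),b,B(q))
    Z=atz(b,B(q),.06 if "pl" in n else .095)
    print(n,X.round(4),"uv",((X[:2]-g)@u).round(4),((X[:2]-g)@v).round(4)," known z uv",((Z[:2]-g)@u).round(4),((Z[:2]-g)@v).round(4))
print(manip.read_state()["tcp_pos"],b["R"].round(3),(-b["R"].T@b["t"]).round(3))
E
```

```text
postR [ 0.4344 -0.211   0.0907] uv -0.0183 -0.0178  known z uv -0.0163 -0.0173
postL [ 0.4325 -0.2017  0.0905] uv -0.0184 -0.0084  known z uv -0.0163 -0.0083
tabL [ 0.4288 -0.1758  0.0895] uv -0.0171 0.0178  known z uv -0.0144 0.0176
tabR [ 0.4293 -0.1818  0.0878] uv -0.0178 0.0118  known z uv -0.0144 0.0115
plateL [ 0.4719 -0.147   0.047 ] uv 0.0307 0.0379  known z uv 0.0332 0.0358
plateR [ 0.4869 -0.2307  0.0396] uv 0.0295 -0.0471  known z uv 0.0331 -0.0432
[ 0.44976347 -0.19161774  0.14707792] [[ 0.188 -0.982 -0.   ]
 [-0.937 -0.179  0.299]
 [-0.294 -0.056 -0.954]] [ 0.524 -0.178  0.289]
```

Both handle faces put the grip point 3 mm further to −y, at about (0.4488, −0.1932). Descending with that correction.

Request:
shift_gripper(moves={"increments":[[-0.02, 0.036, 0.36, 0, 0, 0], [0, 0, 0.36, 0, 0, 0], [0, 0, 0.36, 0, 0, 0], [0, 0, 0.36, 0, 0, 0], [0, 0, 0.3, 0, 0, 0], [0, 0, 0, 0, 0, 0], [0, 0, 0, 0, 0, 0], [0, 0, 0, 0, 0, 0]]}, finger_gap=0.085, squeeze=25)

```text
clock: 3.1
tcp_pos: [0.4502, -0.193, 0.0607]
tool_rot: [[0.982, 0.189, 0.003], [0.189, -0.982, -0.001], [0.002, 0.002, -1.0]]
ft_force: [-0.3, -0.1, 0.1]
finger_gap: 0.0849
grasp_force: 0.0
```

Request:
shift_gripper(moves={"increments":[[0, 0, 0, 0, 0, 0], [0, 0, 0, 0, 0, 0], [0, 0, 0, 0, 0, 0], [0, 0, 0, 0, 0, 0], [0, 0, 0, 0, 0, 0], [0, 0, 0, 0, 0, 0], [0, 0, 0, 0, 0, 0], [0, 0, 0, 0, 0, 0]]}, finger_gap=0.0, squeeze=25)

```text
clock: 3.9
tcp_pos: [0.4499, -0.1938, 0.0602]
tool_rot: [[0.982, 0.19, 0.002], [0.19, -0.982, -0.002], [0.002, 0.003, -1.0]]
ft_force: [-0.7, -3.7, 5.9]
finger_gap: 0.025
grasp_force: 28.5
```

Scaled: 0.008 m is 0.16, 0.006 m is 0.12.

Request:
shift_gripper(moves={"increments":[[0.06, 0, 0, 0, 0, 0], [0.12, 0, 0, 0, 0, 0], [0.16, 0, 0, 0, 0, 0], [0.16, 0, 0, 0, 0, 0], [0.16, 0, 0, 0, 0, 0], [0.16, 0, 0, 0, 0, 0], [0.12, 0, 0, 0, 0, 0], [0.06, 0, 0, 0, 0, 0], [0, 0, 0, 0, 0, 0], [0, 0, 0, 0, 0, 0]]})

```text
clock: 4.9
tcp_pos: [0.4994, -0.1837, 0.0602]
tool_rot: [[0.982, 0.19, 0.003], [0.19, -0.982, -0.001], [0.002, 0.002, -1.0]]
ft_force: [1.8, -2.9, 5.3]
finger_gap: 0.0253
grasp_force: 27.7
```

```bash
python3 - <<'E'
from h import *
im=viewer.get_image("side")[170:340,170:400,::-1]
cv2.imwrite("pics/s2.png",cv2.convertScaleAbs(cv2.resize(im,None,fx=3,fy=3,interpolation=3),alpha=1.4,beta=25))
E
```

```text
(no output)
```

View pics/s2.png

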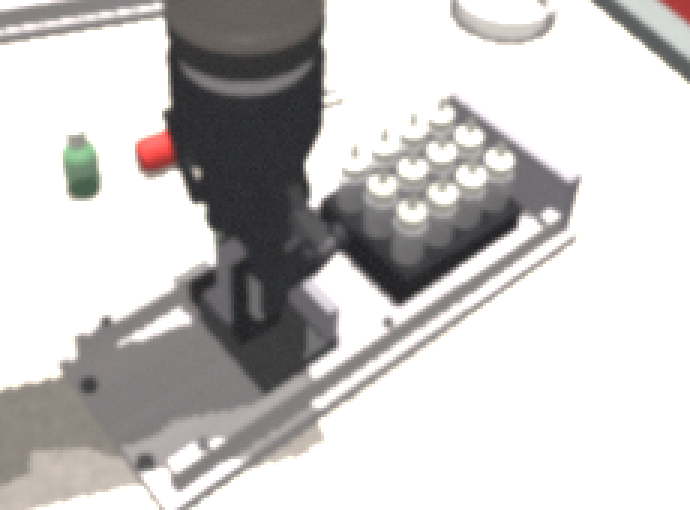

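The slide moves with the gripper: the plate's right end is now at (335,315), still short of the tray's near corner at (400,300). Pushing on.

Request:
shift_gripper(moves={"increments":[[0.06, 0, 0, 0, 0, 0], [0.1, 0, 0, 0, 0, 0], [0.12, 0, 0, 0, 0, 0], [0.12, 0, 0, 0, 0, 0], [0.12, 0, 0, 0, 0, 0], [0.12, 0, 0, 0, 0, 0], [0.12, 0, 0, 0, 0, 0], [0.12, 0, 0, 0, 0, 0], [0.1, 0, 0, 0, 0, 0], [0.08, 0, 0, 0, 0, 0], [0.06, 0, 0, 0, 0, 0], [0, 0, 0, 0, 0, 0]]})

```text
clock: 6.15
tcp_pos: [0.5533, -0.1726, 0.0602]
tool_rot: [[0.982, 0.19, 0.0], [0.19, -0.982, -0.001], [-0.0, 0.001, -1.0]]
ft_force: [-1.5, -2.8, 7.3]
finger_gap: 0.0253
grasp_force: 27.1
```

Request:
shift_gripper(moves={"increments":[[0.04, 0, 0, 0, 0, 0], [0.04, 0, 0, 0, 0, 0], [0.04, 0, 0, 0, 0, 0], [0, 0, 0, 0, 0, 0]]})

```text
clock: 6.55
tcp_pos: [0.5587, -0.1716, 0.0602]
tool_rot: [[0.982, 0.19, -0.001], [0.19, -0.982, -0.001], [-0.001, 0.0, -1.0]]
ft_force: [-2.5, -2.6, 8.1]
finger_gap: 0.0253
grasp_force: 27.1
```

Scaled: 0.002 m is 0.04.

Request:
shift_gripper(moves={"increments":[[0.04, 0, 0, 0, 0, 0], [0.04, 0, 0, 0, 0, 0], [0.04, 0, 0, 0, 0, 0], [0, 0, 0, 0, 0, 0]]})

```text
clock: 6.95
tcp_pos: [0.5647, -0.1703, 0.0602]
tool_rot: [[0.982, 0.19, -0.0], [0.19, -0.982, -0.001], [-0.0, 0.0, -1.0]]
ft_force: [-1.8, -1.9, 8.1]
finger_gap: 0.0249
grasp_force: 27.0
```

Request:
shift_gripper(moves={"increments":[[0.02, 0, 0, 0, 0, 0], [0.02, 0, 0, 0, 0, 0], [0, 0, 0, 0, 0, 0]]})

```text
clock: 7.25
tcp_pos: [0.5661, -0.17, 0.0602]
tool_rot: [[0.982, 0.19, -0.001], [0.19, -0.982, -0.001], [-0.002, 0.0, -1.0]]
ft_force: [-3.3, -1.5, 8.9]
finger_gap: 0.0253
grasp_force: 27.0
```

Request:
shift_gripper(moves={"increments":[[0.02, 0, 0, 0, 0, 0], [0.02, 0, 0, 0, 0, 0], [0, 0, 0, 0, 0, 0]]})

```text
clock: 7.55
tcp_pos: [0.5682, -0.1696, 0.0602]
tool_rot: [[0.982, 0.19, -0.001], [0.19, -0.982, -0.0], [-0.001, 0.0, -1.0]]
ft_force: [-3.4, -1.6, 8.6]
finger_gap: 0.0254
grasp_force: 27.0
```

Request:
shift_gripper(moves={"increments":[[0.02, 0, 0, 0, 0, 0], [0.02, 0, 0, 0, 0, 0], [0, 0, 0, 0, 0, 0]]})

```text
clock: 7.85
tcp_pos: [0.5702, -0.1692, 0.0602]
tool_rot: [[0.982, 0.19, -0.001], [0.19, -0.982, -0.0], [-0.001, 0.0, -1.0]]
ft_force: [-2.6, -1.8, 8.7]
finger_gap: 0.0251
grasp_force: 27.0
```

Request:
shift_gripper(moves={"increments":[[0.02, 0, 0, 0, 0, 0], [0.02, 0, 0, 0, 0, 0], [0, 0, 0, 0, 0, 0]]})

```text
clock: 8.15
tcp_pos: [0.5721, -0.1688, 0.0602]
tool_rot: [[0.982, 0.19, -0.001], [0.19, -0.982, -0.0], [-0.001, 0.0, -1.0]]
ft_force: [-2.9, -1.7, 8.8]
finger_gap: 0.0251
grasp_force: 26.9
```

Request:
shift_gripper(moves={"increments":[[0.02, 0, 0, 0, 0, 0], [0.02, 0, 0, 0, 0, 0], [0, 0, 0, 0, 0, 0]]})

```text
clock: 8.45
tcp_pos: [0.572, -0.1688, 0.0602]
tool_rot: [[0.982, 0.189, -0.005], [0.189, -0.982, -0.0], [-0.005, -0.001, -1.0]]
ft_force: [-7.4, -2.1, 12.6]
finger_gap: 0.0253
grasp_force: 27.2
```

```bash
python3 - <<'E'
from h import *
im=viewer.get_image("side")[170:300,240:400,::-1]
cv2.imwrite("pics/s3.png",cv2.convertScaleAbs(cv2.resize(im,None,fx=4,fy=4,interpolation=3),alpha=1.4,beta=25))
E
```

```text
(no output)
```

View pics/s3.png

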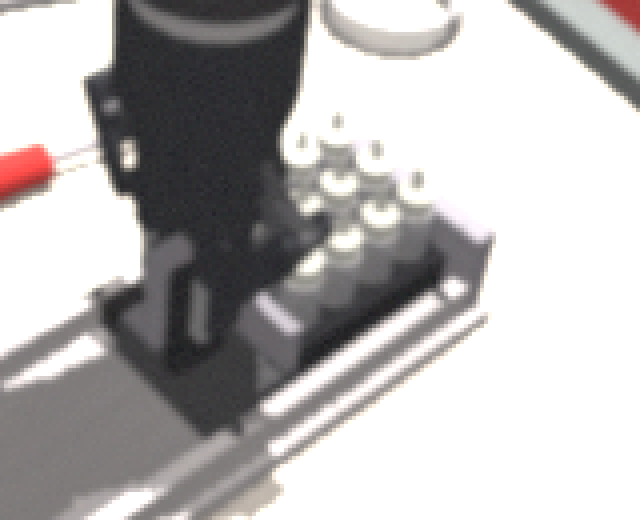

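The side view shows the tray flat, held between the plate (crop (280,320)) and the stop (crop (465,250)). Force is rising and the motion has stopped. One more small push to confirm.

Scaled: 0.001 m is 0.02.

Request:
shift_gripper(moves={"increments":[[0.02, 0, 0, 0, 0, 0], [0.02, 0, 0, 0, 0, 0], [0, 0, 0, 0, 0, 0]]})

```text
clock: 8.8
tcp_pos: [0.5721, -0.1688, 0.0602]
tool_rot: [[0.982, 0.189, -0.009], [0.189, -0.982, -0.001], [-0.009, -0.001, -1.0]]
ft_force: [-10.6, -1.5, 14.1]
finger_gap: 0.0251
grasp_force: 27.1
```

It's against the hard stop. Ease off 1 mm, release and lift.

Scaled: -0.001 m is -0.02.

Request:
shift_gripper(moves={"increments":[[-0.02, 0, 0, 0, 0, 0], [0, 0, 0, 0, 0, 0]]})

```text
clock: 9.0
tcp_pos: [0.5721, -0.1688, 0.0602]
tool_rot: [[0.982, 0.189, -0.007], [0.189, -0.982, -0.001], [-0.007, -0.001, -1.0]]
ft_force: [-8.7, -1.7, 12.5]
finger_gap: 0.0252
grasp_force: 27.0
```

Request:
shift_gripper(moves={"increments":[[0, 0, 0, 0, 0, 0], [0, 0, 0, 0, 0, 0], [0, 0, 0, 0, 0, 0], [0, 0, 0, 0, 0, 0], [0, 0, 0, 0, 0, 0], [0, 0, 0, 0, 0, 0], [0, 0, 0, 0, 0, 0], [0, 0, 0, 0, 0, 0]]}, finger_gap=0.085)

```text
clock: 9.8
tcp_pos: [0.5757, -0.168, 0.0593]
tool_rot: [[0.982, 0.19, 0.0], [0.19, -0.982, -0.0], [0.0, 0.0, -1.0]]
ft_force: [0.5, -0.5, -0.8]
finger_gap: 0.0852
grasp_force: 0.0
```

Request:
shift_gripper(moves={"increments":[[0, 0, -0.2, 0, 0, 0], [0, 0, -0.4, 0, 0, 0], [0, 0, -0.4, 0, 0, 0], [0, 0, -0.6, 0, 0, 0], [0, 0, -0.6, 0, 0, 0], [-0.4, 0, -0.6, 0, 0, 0], [-0.8, 0, 0, 0, 0, 0], [-0.8, 0, 0, 0, 0, 0], [-0.8, 0, 0, 0, 0, 0], [-0.6, 0, 0, 0, 0, 0], [0, 0, 0, 0, 0, 0], [0, 0, 0, 0, 0, 0]]})

```text
clock: 11.0
tcp_pos: [0.409, -0.2004, 0.2004]
tool_rot: [[0.982, 0.189, 0.002], [0.189, -0.982, -0.001], [0.002, 0.001, -1.0]]
ft_force: [0.2, 0.6, 1.3]
finger_gap: 0.0854
grasp_force: 0.0
```

```bash
python3 - <<'E'
from h import *
f=lambda im,s:cv2.convertScaleAbs(cv2.resize(im[:,:,::-1],None,fx=s,fy=s,interpolation=3),alpha=1.3,beta=20)
A=f(viewer.get_image("top")[110:310,290:410],3);B=f(viewer.get_image("side")[180:330,240:385],3);B=cv2.copyMakeBorder(B,0,150,0,0,0)
cv2.imwrite("pics/e.png",np.hstack([A,B]))
E
```

```text
(no output)
```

View pics/e.png

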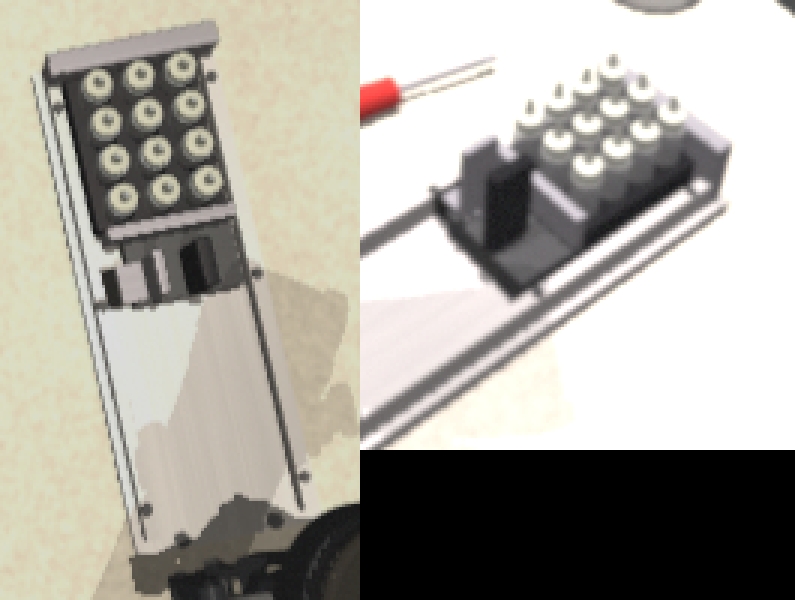

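The tray lies flat and snug between the plate (top at (170,220)) and the stop (140,50). The tab stands free beside the post and the gripper is clear, so I'm handing in.

```bash
python3 -c "
from plant import manip, viewer
print(manip.finish_job())"
```

```text
the job is handed in; nothing more can be done
None
```

I pushed the slide about 125 mm with the lock tab squeezed, until the tray was snug against the end stop, then let go; the last pictures show the tray flat, the tab free and the gripper clear, and I handed the job in at about 11 s (no verdict was returned).

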